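# Hang the rinsed-parts basket to drain and lift the last brass knob with the tongs

## Task

The brass drawer knobs have been degreased for lacquering and must stay free of finger marks. Lift the wire basket by its wooden grip and hang it by its handle on the twin hook of the drip stand, to drain out of the way, with the two knobs still in it; then take the spring tongs by the blue sleeves of both arms, close their jaws round the head of the single knob on the grid, and lift it about a hand's breadth (10 cm) for inspection. Finish still holding the knob up, upright, in the closed tongs; never touch any knob with the gripper itself, and leave the other things on the bench where they are.

Things in the scene. Friction and masses are not known exactly. Their poses are not given: they have to be found in the camera images.
- drip_stand: fixed aluminium drip tray, 260 (x) x 340 (y) x 24 mm high, with a flat wire grid in it whose top is 28 mm above the bench; at its back stands a dark post that carries the twin hook. Origin: centre of its underside; its x axis points from the open front edge (towards the robot) to the back edge, z up.
- hook_seat (a point): centre of the hung handle, 244 mm above the bench. 8 mm prongs run along this frame's x at y = +36 and -36 mm; the handle hangs across them along y, and its hoop must come over their tips from the front. Each is a V notch under this point; its tip, at x = -28 mm towards the robot, rises 17 mm above it, the rear part 8 mm. Crossbar and post (to 9 mm above it) at x = +101 mm. Axes as drip_stand.
- basket_grip (a point): centre of the basket's handle grip, 150 mm above the basket's underside: a wooden sleeve 16 mm thick, 36 mm long, on a level 6 mm wire bar along this frame's y axis; bare wire on both sides from 18 to 48 mm off the centre, then the bar bends down into the hoop's uprights (at 54 mm). z up. The handle is rigid with the basket.
- basket: round steel wire basket, loose, 110 mm across, 60 mm high, with a fixed hoop handle 150 mm high, about 0.22 kg, at first standing on the front of the grid, before the single knob; two brass knobs stand in it. Origin: centre of its underside; z up; the handle lies in its y-z plane.
- basket_floor (a point): centre of the basket's inner floor, 4.5 mm above its underside.
- knob_head (a point): the single brass knob on the grid, the one to be lifted: centre of its round head, 22 mm above its underside; z up, knob's axis. The knob is 34 mm high and loose, about 60 g; its head is 32 mm across with an upright band from 4 mm below to 4 mm above this point, on a 15 mm neck and a 24 mm foot.
- knob_b_head (a point): head centre of one of the two like knobs in the basket, 22 mm above its underside; z along its axis.
- knob_c_head (a point): head centre of the other knob in the basket, 22 mm above its underside; z along its axis.
- knob: the single knob itself, origin at the centre of its underside.
- knob_b: a knob in the basket, origin at the centre of its underside.
- knob_c: the other knob in the basket, origin at the centre of its underside.
- tongs: spring tongs, loose, 225 mm long, 0.13 kg, lying level: two steel arms with blue sleeves, held open by a spring; they close when squeezed together and open again when let go. Origin: midway between the hinges at the bow (rear) end, at half height of the arms; x points along the tongs to the jaws, y to the left arm, z up.
- tongs_grip (a point): where to take the tongs: midway between the blue sleeves, at half height of the arms (31 mm above the bench as they lie). Sleeves reach 31 mm to both sides of it along x, 16 mm high; over both the tongs measure 44 mm along y open, 28 mm closed on a knob. Closing needs 8 N at first, 16 N here at the knob; 40 to 60 N of grip holds firmly. Bench free beneath. Axes as tongs.
- tongs_jaw (a point): centre between the jaws, 105 mm ahead of tongs_grip along the tongs' x and 21 mm below it. The jaws are upright V plates from 10 mm below to 16 mm above this point, 28 mm long; open, 60 mm are between them and 80 mm over their outsides. Closed on a knob, its head's centre comes to this point. Axes as tongs.
- tongs_left (a joint): closing angle of the left arm, rad: 0 open, about 0.1 closed on a knob head, 0.15 fully closed. Squeezed to 38 mm over the sleeves it is about 0.035: the jaws then stand 45 mm apart and the spring presses the sleeves against the fingers with 10 N, enough to carry the tongs.
- tongs_right (a joint): closing angle of the right arm, rad: as the left.
- tongs_rest: fixed dark wooden rest under the rear of the tongs, 30 (x) x 85 (y) mm, cheeks 33 mm high at both ends, 28 mm ahead of the hinges. Origin: centre of its underside.
- screwdriver: bystander: screwdriver with a yellow grip, 204 mm long, lying at the right. Origin: centre of its underside.
- sanding_block: bystander: sanding block, 63 x 111 x 36 mm, lying at the left. Origin: centre of its underside.
- paint_brush: bystander: flat paint brush, 205 mm long, lying at the right. Origin: centre of its underside.

How it is judged:
On the way, in this order (a step that is already met when the one before it is completed fails the run):
1. the basket hangs still by its handle on both prongs, let go, both knobs in it (distance between basket_grip and hook_seat below 0.018 m and angle between basket's own z axis and vertical below 0.2 rad and contact force between basket and drip_stand above 0.8 N and contact force between basket and the arm below 0.1 N and contact force between basket and the fingers below 0.1 N and linear speed of basket below 0.05 m/s and horizontal distance between each of knob_b_head, knob_c_head and basket_floor below 0.06 m and z of knob_b_head in the frame of basket between 0 and 0.06 m and z of knob_c_head in the frame of basket between 0 and 0.06 m), for 0.3 s.
2. the tongs' jaws are closed on the knob (contact force between knob and tongs above 1 N and distance between knob_head and tongs_jaw below 0.018 m and value of joint each of tongs_left, tongs_right above 0.05 rad and contact force between tongs and the fingers above 4 N), for 0.2 s.
At the end, for the whole second after the job is handed in: Basket still and upright (0.2 rad) on the hook, grip within 18 mm of hook_seat, untouched, both knobs in it. Single knob at rest in the closed jaws (head within 18 mm of tongs_jaw), head over 115 mm above the bench, upright within 0.4 rad, carried by the tongs alone, tongs held by the fingers (all of step 1 and distance of knob_head from where it was at the start of the episode above 0.06 m and height (world z) of knob_head above 0.115 m and angle between knob's own z axis and vertical below 0.4 rad and distance between knob_head and tongs_jaw below 0.018 m and contact force between knob and tongs above 1 N and contact force between each of knob, tongs and drip_stand below 0.05 N and contact force between each of knob, tongs and basket below 0.05 N and contact force between knob and the fingers below 0.05 N and contact force between knob and the arm below 0.05 N and contact force between tongs and the fingers above 4 N and linear speed of knob below 0.03 m/s); the arm keeps its last pose, push and grip.
It fails at once if the robot touches a brass knob (contact force between any of knob, knob_b, knob_c and the fingers above 0.3 N or contact force between any of knob, knob_b, knob_c and the arm above 0.3 N).
It fails at once if the basket is tipped by more than 0.7 rad (angle between basket's own z axis and vertical above 0.7 rad).
It fails at once if a bystander is moved by more than 30 mm (distance of any of screwdriver, sanding_block, paint_brush from where it was at the start of the episode above 0.03 m).
It also fails if it takes over 58 s, if anything falls off the work surface, if the arm or the gripper's body presses on something with over 40 N, if the wrist force passes 120 N, or if a joint passes its speed limit or range.

## Robot

A 6-joint arm with a two-finger parallel gripper is mounted at the origin on the work surface; the furniture and walls round the work are solid. World frame = base frame: x ahead of the robot, y to its left, z up, the work surface at z = 0. Lengths are in m, angles in rad, forces in N, time in s.
With the tool pointing down it reaches from about 0.25 to 0.775 m from the base axis. Payload 4 kg.
Tool frame: the origin (TCP) lies on the centre line of the jaws, within the pads' length; the fingertips stand 22 mm ahead of it and the grasp point (between the pads) lies 3 mm ahead of it; z points along the fingers, y is the direction in which the jaws open and shut (so a half turn about z gives the same grasp; the last joint's range is limited). The gripper opens to 94 mm and grips with 3 to 60 N. Pads are 16 mm wide; open, the fingers measure 119 mm over their backs; the gripper's body (75 mm by 177 mm) begins 78 mm behind the grasp point.
Start: joints at [-1.303, 0.087, 1.371, -0, 1.684, -0.103], TCP at [0.199, -0.513, 0.228] pointing down, gripper open.
Joint ranges: [-3.1, 3.1], [-0.76, 2.03], [0.27, 2.55], [-1.08, 4.22], [0.17, 2.65], [-2.57, 2.57]. Speed limits (rad/s): [2.79, 2.79, 3.14, 3.14, 3.14, 3.14].

## Interface

Orientations are given as a 3x3 rotation matrix whose columns are the frame's x, y, z axes.
In Python, from station import r, cams, workorder gives the robot as it stands.
- The arm moves only by the tool step_arm, never from a script. Its argument "deltas" is one flat list of numbers, 5 for each row, row after row: the shift along the tool's x, y, z in m, then the turn about the tool's z in degrees, then the opening, from 0 (shut) to 1 (fully open). A call has 1 to 20 rows; each row is the pose to reach, as a shift and turn from the pose commanded when the call began, along the tool's axes at that moment; what a row does not reach only later rows make up. A row lasts 1/12 s, in which the tool goes at most 41.7 mm and 7.16 degrees, less where a joint would pass 70% of its speed; a pose out of reach is approached as far as the arm can. A call with a gripper value outside its range is refused whole. The fingers move at their own pace and stop on an object; "grip_force" is the grip in N (left out, the last holds). Time passes only in rows, so rows that repeat a pose let the fingers close. It gives the time, the measured TCP pose, the force and the opening at its end, in the units of the state.
- r.state(): the state, without advancing time (a new reading comes with each control period).
- cams.get_image(name): name is "side" or "top" or "wrist"; returns a dict with "pixels" (480x640x3 uint8, red, green, blue), "fx", "fy", "cx", "cy" (pixels), "position" and "attitude" of the camera in the world; the wrist camera has in their place "hand_eye" (4x4, takes a point from camera to tool coordinates, whose origin is the TCP and whose axes are the flange's). Camera axes: x right, y down, z forward; pixel columns grow to the right and rows downward; lengths in m; the calibration is good to about 2 mm. The wrist camera is an equidistant fisheye: a pixel r from the principal point sees the ray r / f radians off the axis. A picture is of the moment at which its call begins: read the wrist's pose just before it. There is no depth.
- workorder.close_job(): hands the job in, once; it reports no verdict.
The state is a dict: "t": time; "qpos": joint angles; "dq": joint speeds; "effort": joint torques, N m; "position": TCP position; "tcp_rot": TCP orientation; "ft_force": force on the tool from outside, world axes, zero at the start; "ft_torque": the same for the moment, N m; "finger_gap": finger opening in m.
Only numpy, scipy, OpenCV 4.12 (cv2) and the standard library are available. Lean on these libraries where they do the work, as an engineer would, in place of code of your own. Each camera call takes 0.05 s, during which the arm holds its last target. There are 200 camera calls.

## Working session

There is one attempt and no reset: what is moved stays moved. The work goes in short steps, Python scripts to look and compute and a tool call to move; the robot and the scene stay as the last step left them, time stands still between calls to the robot, and variables do not carry over. Pictures are saved under pics/ and viewed, about 8 in all and at most 12, crops included, and the job is handed in when it is done.

Besides the shell and the picture viewer there is one more tool, called after ">>>" as name(argument=value, ...) on one line, values as JSON. step_arm: Moves the arm, as the interface text tells. Its arguments: {"type":"object","properties":{"deltas":{"type":"array","items":{"type":"number"}},"grip_force":{"type":"number"}},"required":["deltas"]}

```bash
mkdir -p pics; ls; python3 - <<'E'
from station import r,cams
import cv2,numpy as np,pickle
s=r.state();print({k:np.round(v,3).tolist() for k,v in s.items()})
for n in("top","side"):
    im=cams.get_image(n);pickle.dump(im,open(f'{n}0.pkl','wb'))
    cv2.imwrite(f'pics/{n}0.png',im["pixels"][:,:,::-1])
    print(n,[im[k] for k in("fx","fy","cx","cy")],im["position"],np.round(im["attitude"],3).tolist())
E
```

```text
pics
{'t': 0.0, 'qpos': [-1.303, 0.088, 1.372, -0.0, 1.684, -0.103], 'dq': [0.003, -0.002, 0.0, -0.001, 0.001, -0.0], 'effort': [0.001, -34.019, -30.243, 0.072, 0.033, -0.0], 'position': [0.199, -0.512, 0.226], 'tcp_rot': [[0.932, 0.362, -0.001], [0.362, -0.932, 0.002], [0.0, -0.002, -1.0]], 'ft_force': [-0.084, 0.039, -0.01], 'ft_torque': [0.049, 0.004, -0.014], 'finger_gap': 0.094}
top [610.4075549748158, 610.4075549748158, 310.9820744418068, 240.04864593483558] [0.25959327 0.02336045 1.61719616] [[0.003, -0.989, 0.151], [-0.998, -0.013, -0.065], [0.066, -0.15, -0.986]]
side [591.026631140543, 591.026631140543, 318.3714029025102, 243.26062749444375] [ 0.03446664 -1.21740482  0.8907556 ] [[0.927, -0.203, 0.316], [-0.376, -0.481, 0.792], [-0.008, -0.853, -0.522]]
```

View pics/top0.png

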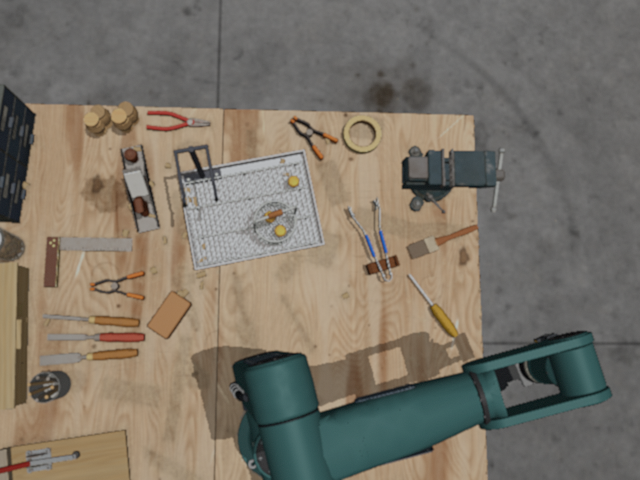

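View pics/side0.png

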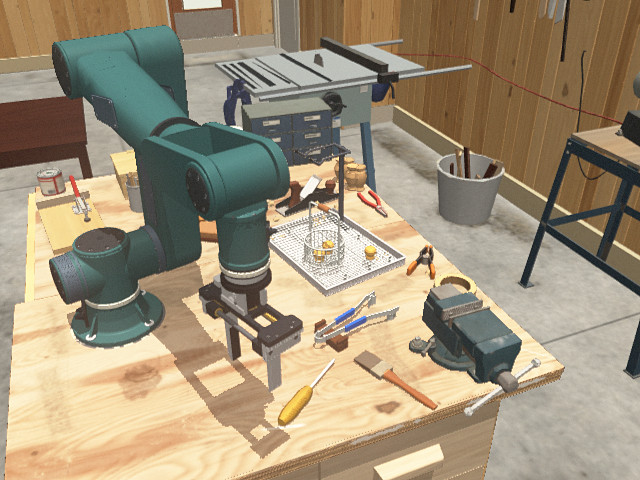

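The top view shows the tray at (182–325, 150–268), the twin hook at (180–217, 145–205), the basket grip at about (272,214), the single knob at (293,182) and the tongs' blue sleeves at (370,245) and (383,240). In the side view the grip is at (318,207), the knob at (370,252) and the tongs at (355,322). Next I'll enlarge these.

```bash
cat > h.py <<'E'
import numpy as np,cv2,pickle
def ray(im,u,v):
    d=np.array([(u-im["cx"])/im["fx"],(v-im["cy"])/im["fy"],1.]);d=np.asarray(im["attitude"])@d
    return np.asarray(im["position"]),d/np.linalg.norm(d)
def plane(im,u,v,z):
    p,d=ray(im,u,v);return p+d*(z-p[2])/d[2]
def proj(im,P):
    c=np.asarray(im["attitude"]).T@(np.asarray(P)-im["position"]);return im["cx"]+im["fx"]*c[0]/c[2],im["cy"]+im["fy"]*c[1]/c[2]
def tri(a,ua,b,ub):
    p,d=ray(a,*ua);q,e=ray(b,*ub)
    s=np.linalg.lstsq(np.c_[d,-e],q-p,rcond=None)[0];A=p+d*s[0];B=q+e*s[1];return (A+B)/2,np.linalg.norm(A-B)
def blobs(im,lo,hi,roi,amin=5):
    h=cv2.cvtColor(im["pixels"],cv2.COLOR_RGB2HSV);m=cv2.inRange(h,np.array(lo),np.array(hi));M=np.zeros_like(m);x0,y0,x1,y1=roi;M[y0:y1,x0:x1]=m[y0:y1,x0:x1]
    n,l,st,c=cv2.connectedComponentsWithStats(M);return [(np.round(c[i],1).tolist(),st[i].tolist()) for i in range(1,n) if st[i,4]>=amin]
E
python3 - <<'E'
from h import *
t=pickle.load(open('top0.pkl','rb'));s=pickle.load(open('side0.pkl','rb'))
a=cv2.resize(t["pixels"][140:275,160:330],None,fx=4,fy=4,interpolation=3)
b=cv2.resize(s["pixels"][135:295,265:410],None,fx=3.7,fy=3.7,interpolation=3)
cv2.imwrite('pics/topc.png',a[:,:,::-1]);cv2.imwrite('pics/sidec.png',b[:,:,::-1])
for n,im,roi in(("top",t,(160,140,400,285)),("side",s,(265,135,410,350))):
    print(n,"blue",blobs(im,(100,100,60),(130,255,255),roi));print("yellow",blobs(im,(18,130,90),(32,255,255),roi));print("wood",blobs(im,(5,130,80),(16,255,255),roi))
E
```

```text
top blue [([382.7, 241.4], [379, 231, 8, 22, 57]), ([369.8, 245.7], [365, 235, 10, 22, 53])]
yellow [([293.0, 181.3], [288, 177, 10, 10, 78]), ([267.3, 213.0], [265, 212, 6, 3, 9]), ([269.9, 219.8], [266, 219, 9, 3, 20]), ([279.7, 230.5], [275, 226, 11, 10, 87])]
wood [([334.2, 140.5], [330, 140, 8, 3, 14]), ([317.0, 151.9], [312, 145, 11, 15, 72]), ([274.5, 213.9], [268, 210, 14, 9, 66]), ([392.1, 261.7], [389, 257, 7, 10, 43]), ([396.6, 260.3], [395, 256, 4, 9, 11]), ([383.1, 263.9], [380, 259, 7, 11, 48]), ([372.7, 267.7], [368, 263, 11, 11, 78])]
side blue [([344.7, 315.2], [335, 308, 20, 16, 104]), ([355.3, 323.1], [345, 316, 21, 15, 119])]
yellow [([329.6, 243.3], [326, 241, 8, 6, 31]), ([324.4, 245.4], [323, 243, 5, 5, 9]), ([370.0, 249.3], [365, 246, 11, 8, 61]), ([315.1, 251.7], [314, 250, 3, 4, 9]), ([319.0, 252.0], [318, 251, 3, 3, 9]), ([322.9, 252.3], [322, 251, 3, 4, 9]), ([369.5, 256.8], [367, 256, 6, 2, 6]), ([270.2, 317.0], [265, 313, 12, 9, 51])]
wood [([294.4, 184.1], [290, 182, 10, 5, 27]), ([329.8, 184.3], [326, 182, 9, 6, 34]), ([297.6, 192.4], [296, 190, 4, 5, 8]), ([290.9, 203.1], [289, 200, 5, 7, 16]), ([323.0, 207.3], [318, 204, 12, 9, 54]), ([408.1, 270.6], [407, 266, 3, 9, 23]), ([319.6, 322.2], [315, 320, 10, 6, 23]), ([321.1, 326.4], [316, 324, 11, 6, 20]), ([328.8, 331.0], [324, 329, 10, 5, 21]), ([337.9, 338.7], [329, 335, 19, 9, 84])]
```

View pics/topc.png

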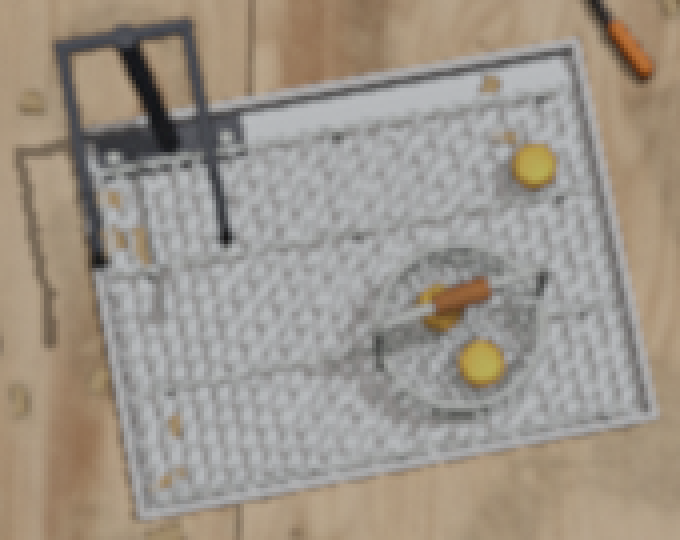

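View pics/sidec.png

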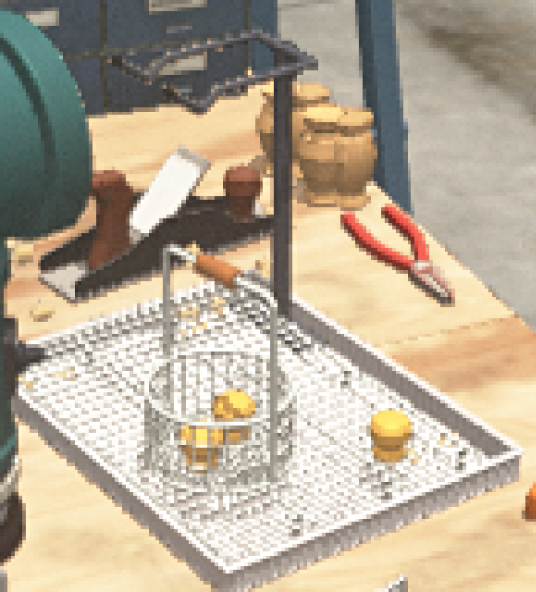

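The crops show prong tips at top-crop (99,262) and (227,239), crossbar ends at (58,43) and (188,25), and the grip at (463,294) tilted with the bar. The tray corners are at (577,40), (657,415) and (140,518). The knob sits at the right rear of the tray, clear of the basket.

```bash
python3 - <<'E'
from h import *
np.set_printoptions(precision=4,suppress=True)
t=pickle.load(open('top0.pkl','rb'));s=pickle.load(open('side0.pkl','rb'))
c=lambda x,y:((x+.5)/4+160-.5,(y+.5)/4+140-.5)
cs=lambda x,y:(x/3.7+265,y/3.7+135)
P={}
for n,xy,z in[("tipL",(99,260),.261),("tipR",(227,238),.261),("barL",(62,43),.250),("barR",(188,25),.250),("cBR",(577,40),.024),("cFR",(657,415),.024),("cFL",(140,518),.024),("grip",(463,294),.186),("wireL",(385,328),.181),("wireR",(545,276),.181),("knobtop",(534,165),.060)]:
    P[n]=plane(t,*c(*xy),z);print(n,P[n])
m=(P["tipL"]+P["tipR"])/2
ux=m-(P["barL"]+P["barR"])/2;print("yaw from prongs",np.degrees(np.arctan2(-ux[1],-ux[0])),"tips dir",np.degrees(np.arctan2(*(P["tipL"]-P["tipR"])[:2][::-1]))-90, np.linalg.norm(P["tipL"]-P["tipR"]),np.linalg.norm(ux))
d=P["cFL"]-P["cFR"];print("yaw tray front",np.degrees(np.arctan2(d[1],d[0]))-90,np.linalg.norm(d))
d=P["cBR"]-P["cFR"];print("yaw tray side",np.degrees(np.arctan2(d[1],d[0])),np.linalg.norm(d))
print("tri grip",tri(t,(272.5,213.5),s,(323,207.3)))
print("tri knob head", tri(t,(293,181.3),s,(370,251)))
print("tri tips L", tri(t,c(99,260),s,cs(190,100)))
d=P["wireL"]-P["wireR"];print("handle yaw",np.degrees(np.arctan2(d[1],d[0]))-90,np.linalg.norm(d))
print("sleeves",tri(t,(382.7,241.4),s,(355.3,323.1)),tri(t,(369.8,245.7),s,(344.7,315.2)))
print("sl plane",plane(t,382.7,241.4,.039),plane(t,369.8,245.7,.039))
# sleeve and grip axes via PCA
h=cv2.cvtColor(t["pixels"],cv2.COLOR_RGB2HSV)
for nm,lo,hi,roi,z in[("L",(100,80,50),(130,255,255),(360,228,376,262),.037),("R",(100,80,50),(130,255,255),(377,228,390,262),.037),("grip",(5,130,80),(17,255,255),(262,206,288,222),.184)]:
    m=cv2.inRange(h,lo,hi);x0,y0,x1,y1=roi;ys,xs=np.nonzero(m[y0:y1,x0:x1]);Q=np.array([plane(t,x+x0,y+y0,z)[:2] for x,y in zip(xs,ys)])
    v=np.linalg.svd(Q-Q.mean(0))[2][0];print(nm,Q.mean(0),np.degrees(np.arctan2(v[1],v[0])),np.ptp((Q-Q.mean(0))@v))
E
```

```text
tipL [0.5432 0.2183 0.261 ]
tipR [0.5571 0.1476 0.261 ]
barL [0.6717 0.2451 0.25  ]
barR [0.6841 0.1741 0.25  ]
cBR [ 0.75   -0.0618  0.024 ]
cFR [ 0.4944 -0.1161  0.024 ]
cFL [0.4226 0.2203 0.024 ]
grip [0.5419 0.0141 0.186 ]
wireL [0.5215 0.0601 0.181 ]
wireR [ 0.5547 -0.035   0.181 ]
knobtop [ 0.6536 -0.0321  0.06  ]
yaw from prongs 11.789364222512706 tips dir 11.084700083776482 0.07212498226665362 0.13098087193007324
yaw tray front 12.058583735940772 0.34404984443969705
yaw tray side 11.995657806111074 0.26129002582061794
tri grip (array([0.5425, 0.0208, 0.1795]), np.float64(0.00056995611824079))
tri knob head (array([ 0.6552, -0.0323,  0.0505]), np.float64(0.0008489487690620793))
tri tips L (array([0.5774, 0.218 , 0.2146]), np.float64(0.05030026421993877))
handle yaw 19.230914185508652 0.10071209578767246
sleeves (array([ 0.5005, -0.2718,  0.0338]), np.float64(0.0003965306602105735)) (array([ 0.489 , -0.2372,  0.0346]), np.float64(0.0015798676002516927))
sl plane [ 0.4995 -0.2708  0.039 ] [ 0.4876 -0.2363  0.039 ]
L [ 0.4886 -0.2365] -159.15583460462508 0.06031318048484833
R [ 0.4999 -0.2712] -165.6099535598324 0.058604082999508963
grip [0.5399 0.0168] 116.43746842809861 0.03955019156329392
```

Everything is consistent with the given sizes: prong gap 72 mm, tray 261 x 344 mm, knob head height 50 mm, grip height 180 mm. The stand's yaw is about 12°, the handle's about 19° and the tongs' about 18°. Moving above the basket grip.

>>> step_arm(deltas=[0.51,-0.37,-0.06,-88,1,0.51,-0.37,-0.06,-88,1,0.51,-0.37,-0.06,-88,1,0.51,-0.37,-0.06,-88,1,0.51,-0.37,-0.06,-88,1,0.51,-0.37,-0.06,-88,1,0.51,-0.37,-0.06,-88,1,0.51,-0.37,-0.06,-88,1,0.51,-0.37,-0.06,-88,1,0.51,-0.37,-0.06,-88,1,0.51,-0.37,-0.06,-88,1,0.51,-0.37,-0.06,-88,1,0.51,-0.37,-0.06,-88,1,0.51,-0.37,-0.06,-88,1,0.51,-0.37,-0.06,-88,1,0.51,-0.37,-0.06,-88,1,0.51,-0.37,-0.06,-88,1,0.51,-0.37,-0.06,-88,1,0.51,-0.37,-0.06,-88,1,0.51,-0.37,-0.06,-88,1], grip_force=30)

```text
t: 1.77
position: [0.5399, 0.0154, 0.2874]
tcp_rot: [[-0.327, 0.945, -0.0], [0.945, 0.327, -0.001], [-0.0, -0.0, -1.0]]
ft_force: [0.4, 0.6, -0.2]
finger_gap: 0.0939
```

```bash
cat >> h.py <<'E'
def wproj_setup(im,st):
    He=np.asarray(im["hand_eye"]);R=np.asarray(st["tcp_rot"]);p=np.asarray(st["position"]);return R@He[:3,:3],p+R@He[:3,3]
def wray(im,st,u,v):
    A,c=wproj_setup(im,st);x,y=(u-im["cx"])/im["fx"],(v-im["cy"])/im["fy"];th=np.hypot(x,y);k=np.sin(th)/max(th,1e-9)
    return c,A@np.array([x*k,y*k,np.cos(th)])
def wplane(im,st,u,v,z):
    c,d=wray(im,st,u,v);return c+d*(z-c[2])/d[2]
def delta(st,P,yaw):
    R=np.asarray(st["tcp_rot"]);d=R.T@(np.asarray(P)-st["position"]);cur=np.degrees(np.arctan2(R[1,1],R[0,1]))
    return np.round(d,4),"turn",round(-((yaw-cur+180)%360-180),2)
E
python3 - <<'E'
from h import *
from station import r,cams
st=r.state();im=cams.get_image("wrist");pickle.dump((im,st),open('w1.pkl','wb'))
cv2.imwrite('pics/w1.png',im["pixels"][:,:,::-1]);print(blobs(im,(5,120,60),(17,255,255),(100,60,540,480),40));print(blobs(im,(18,130,60),(32,255,255),(0,0,640,480),40))
E
```

```text
[([320.1, 240.7], [309, 217, 22, 48, 900]), ([504.7, 301.7], [498, 293, 14, 19, 140]), ([216.7, 443.7], [209, 437, 14, 15, 138])]
[([338.0, 200.4], [324, 187, 28, 28, 627]), ([297.5, 213.0], [284, 199, 28, 29, 627]), ([396.8, 274.8], [385, 261, 25, 28, 517]), ([122.6, 379.1], [112, 351, 28, 56, 659]), ([503.8, 358.0], [497, 351, 13, 13, 84]), ([515.9, 384.0], [503, 352, 21, 55, 410]), ([443.7, 437.5], [290, 405, 295, 51, 3115])]
```

View pics/w1.png

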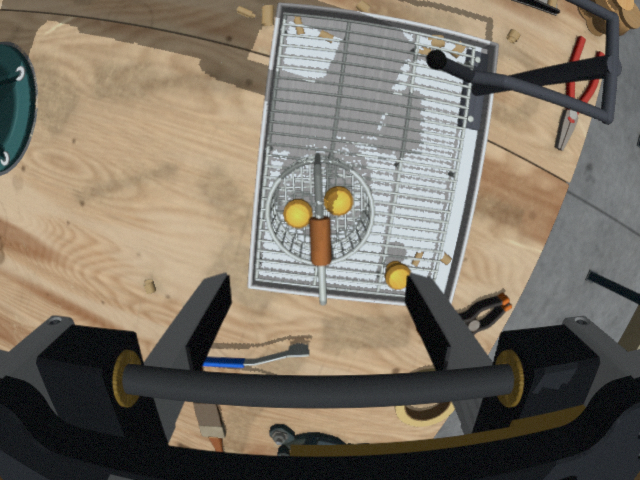

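The wrist view shows the grip at (320,241) with its bar upright in the picture, so it is parallel to the finger faces. The knobs are at (298,213) and (339,200) in the basket, and the single knob is at (397,275).

```bash
python3 - <<'E'
from h import *
np.set_printoptions(precision=4,suppress=True)
im,st=pickle.load(open('w1.pkl','rb'))
h=cv2.cvtColor(im["pixels"],cv2.COLOR_RGB2HSV);m=cv2.inRange(h,(5,120,60),(17,255,255));ys,xs=np.nonzero(m[212:270,305:335]);Q=np.array([wplane(im,st,x+305,y+212,.18)[:2] for x,y in zip(xs,ys)])
v=np.linalg.svd(Q-Q.mean(0))[2][0];print("grip",Q.mean(0),np.degrees(np.arctan2(v[1],v[0])),np.ptp((Q-Q.mean(0))@v))
a,b=wplane(im,st,318,158,.178),wplane(im,st,323,301,.178);print(a,b,(a+b)/2,np.degrees(np.arctan2(*(a-b)[:2][::-1]))-90,np.linalg.norm(a-b))
print("knob",wplane(im,st,397,275,.055)); print("tipL",wplane(im,st,436,60,.261))
print(delta(st,[*( Q.mean(0)),.181],19.5))
E
```

```text
grip [0.542  0.0161] -68.26731586386884 0.03721629654892296
[0.5204 0.0736 0.178 ] [ 0.561  -0.0311  0.178 ] [0.5407 0.0212 0.178 ] 21.15585718846775 0.11228405096988246
knob [ 0.6527 -0.0297  0.055 ]
tipL [0.5574 0.148  0.261 ]
(array([0.    , 0.0023, 0.1064]), 'turn', np.float64(-0.4))
```

>>> step_arm(deltas=[0,0.002,0.03,-2,1,0,0.002,0.06,-2,1,0,0.002,0.085,-2,1,0,0.002,0.1,-2,1,0,0.002,0.106,-2,1,0,0.002,0.106,-2,1,0,0.002,0.106,-2,0.6,0,0.002,0.106,-2,0.3,0,0.002,0.106,-2,0.1,0,0.002,0.106,-2,0.1,0,0.002,0.106,-2,0.1,0,0.002,0.106,-2,0.1,0,0.002,0.106,-2,0.1,0,0.002,0.106,-2,0.1,0,0.002,0.106,-2,0.1,0,0.002,0.106,-2,0.1], grip_force=40)

```text
t: 3.15
position: [0.5424, 0.0177, 0.1814]
tcp_rot: [[-0.362, 0.932, -0.0], [0.932, 0.362, -0.0], [-0.0, -0.0, -1.0]]
ft_force: [-0.2, 0.3, 0.2]
finger_gap: 0.0306
```

>>> step_arm(deltas=[0,0,0,0,0.1,0,0,0,0,0.1,0,0,0,0,0.1,0,0,0,0,0.1,0,0,0,0,0.1])

```text
t: 3.57
position: [0.5422, 0.0176, 0.1814]
tcp_rot: [[-0.362, 0.932, -0.001], [0.932, 0.362, -0.0], [-0.0, -0.001, -1.0]]
ft_force: [-1.5, -0.2, 1.1]
finger_gap: 0.0149
```

>>> step_arm(deltas=[0,0,-0.01,0,0.1,0,0,-0.03,0,0.1,0,0,-0.05,0,0.1,0,0,-0.075,0,0.1,0,0,-0.1,0,0.1,0.005,0,-0.11,0,0.1,0.02,0.002,-0.11,1,0.1,0.04,0.004,-0.11,2,0.1,0.06,0.007,-0.11,3,0.1,0.08,0.01,-0.11,4.5,0.1,0.1,0.012,-0.11,6,0.1,0.12,0.014,-0.11,7,0.1,0.14,0.016,-0.11,8,0.1,0.153,0.018,-0.11,9,0.1,0.159,0.018,-0.11,9,0.1,0.159,0.018,-0.11,9,0.1,0.159,0.018,-0.11,9,0.1])

```text
t: 4.98
position: [0.5015, 0.1722, 0.291]
tcp_rot: [[-0.213, 0.977, -0.001], [0.977, 0.213, -0.001], [-0.001, -0.001, -1.0]]
ft_force: [-0.3, -0.4, -3.7]
finger_gap: 0.015
```

```bash
python3 - <<'E'
from h import *
from station import r,cams
np.set_printoptions(precision=4,suppress=True)
st=r.state();print(st["position"],st["ft_force"],st["finger_gap"],st["qpos"])
t=cams.get_image("top");w=cams.get_image("wrist");pickle.dump((w,st,t),open('h1.pkl','wb'))
print(delta(st,[.578,.189,.290],12))
a=cv2.resize(t["pixels"][120:270,150:310],None,fx=2.6,fy=2.6,interpolation=3);b=cv2.resize(w["pixels"][0:330,160:600],(390,390*330//440))
c=np.zeros((400,810,3),np.uint8);c[:a.shape[0],:a.shape[1]]=a[:,:416];c[:b.shape[0],420:]=b
cv2.imwrite('pics/h1.png',c[:,:800,::-1])
E
```

```text
[0.5015 0.1722 0.291 ] [-0.3024 -0.4051 -3.7083] 0.01496821259647496 [ 0.2244  0.04    1.2959 -0.0008  1.8064  0.0097]
(array([0.0001, 0.0783, 0.0009]), 'turn', np.float64(0.29))
```

View pics/h1.png

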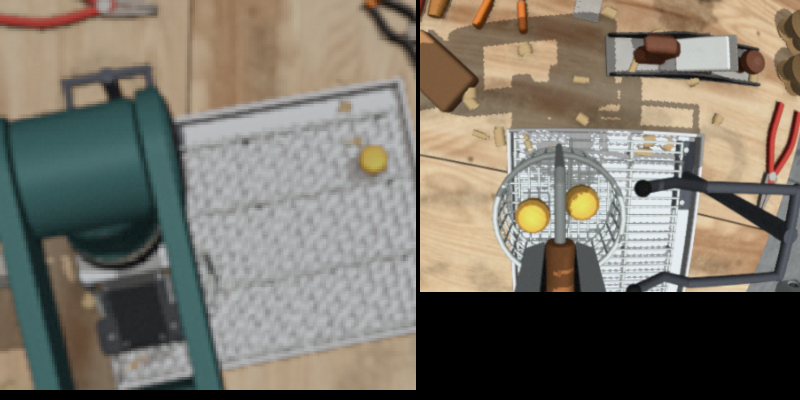

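The right-hand wrist panel shows both knobs in the lifted basket, the bar vertical, and prong tips at about panel (642,188) and (632,290). I'll refine the hook seat from these.

```bash
python3 - <<'E'
from h import *
np.set_printoptions(precision=4,suppress=True)
w,st,t=pickle.load(open('h1.pkl','rb'))
f=lambda x,y:(160+(x-420)*440/390,y*440/390)
A=wplane(w,st,*f(642,188),.261);B=wplane(w,st,*f(632,290),.261);m=(A+B)/2;print(A,B,np.linalg.norm(A-B),m)
ux=np.array([np.cos(.2094),np.sin(.2094),0]);S=m+.028*ux;print("seat",S,delta(st,[*S[:2],.29],12))
print("grip end",wplane(w,st,*f(559,150),.288)-st["position"])
E
```

```text
[0.5414 0.2214 0.261 ] [0.5552 0.1536 0.261 ] 0.06920872191639614 [0.5483 0.1875 0.261 ]
seat [0.5757 0.1933 0.261 ] (array([0.0048, 0.077 , 0.0009]), 'turn', np.float64(0.29))
grip end [-0.0136  0.0629 -0.003 ]
```

>>> step_arm(deltas=[0.002,0.01,0,0,0.1,0.002,0.025,0,0,0.1,0.002,0.04,0,0,0.1,0.002,0.055,0,0,0.1,0.002,0.07,0,0,0.1,0.002,0.078,0,0,0.1,0.002,0.078,0,0,0.1,0.002,0.078,0.01,0,0.1,0.002,0.078,0.02,0,0.1,0.002,0.078,0.03,0,0.1,0.002,0.078,0.035,0,0.1,0.002,0.078,0.039,0,0.1,0.002,0.078,0.041,0,0.1,0.002,0.078,0.041,0,0.1])

```text
t: 6.25
position: [0.577, 0.1909, 0.2499]
tcp_rot: [[-0.212, 0.977, -0.001], [0.977, 0.212, -0.0], [-0.0, -0.001, -1.0]]
ft_force: [-0.0, -0.2, -3.2]
finger_gap: 0.0151
```

>>> step_arm(deltas=[0,0,0.001,0,0.1,0,0,0.002,0,0.1,0,0,0.003,0,0.1,0,0,0.003,0,0.1,0,0,0.003,0,0.1])

```text
t: 6.67
position: [0.5775, 0.1909, 0.2476]
tcp_rot: [[-0.212, 0.977, 0.0], [0.977, 0.212, -0.0], [-0.0, 0.0, -1.0]]
ft_force: [0.5, 0.1, -3.4]
finger_gap: 0.0149
```

>>> step_arm(deltas=[0,0,0.001,0,0.1,0,0,0.002,0,0.1,0,0,0.003,0,0.1,0,0,0.003,0,0.1,0,0,0.003,0,0.1])

```text
t: 7.08
position: [0.5777, 0.191, 0.2463]
tcp_rot: [[-0.212, 0.977, 0.003], [0.977, 0.212, 0.0], [-0.0, 0.003, -1.0]]
ft_force: [-1.3, 0.2, 5.1]
finger_gap: 0.015
```

>>> step_arm(deltas=[0,0,-0.0015,0,0.1,0,0,-0.0015,0,0.2,0,0,-0.0015,0,0.4,0,0,-0.0015,0,0.7,0,0,-0.0015,0,0.7,0,0,-0.0015,0,0.7,0,0,-0.0015,0,0.7,0,0,-0.0015,0,0.7,0,0,-0.0015,0,0.7,0,0,-0.0015,0,0.7,0,0,-0.0015,0,0.7,0,0,-0.0015,0,0.7])

```text
t: 8.08
position: [0.5774, 0.1909, 0.246]
tcp_rot: [[-0.212, 0.977, 0.0], [0.977, 0.212, -0.0], [-0.0, 0.0, -1.0]]
ft_force: [0.4, -1.1, -0.7]
finger_gap: 0.0657
```

Released with the force near zero. Rising clear, then a check.

>>> step_arm(deltas=[0,0,-0.01,0,0.7,0,0,-0.03,0,0.7,0,0,-0.06,0,0.7,0,0,-0.09,0,0.7,0,0,-0.1,0,0.7,0,0,-0.1,0,0.7])

```text
t: 8.58
position: [0.5784, 0.1911, 0.3508]
tcp_rot: [[-0.212, 0.977, 0.008], [0.977, 0.212, 0.002], [-0.0, 0.009, -1.0]]
ft_force: [0.1, 0.8, 0.3]
finger_gap: 0.0659
```

```bash
python3 - <<'E'
from h import *
from station import r,cams
np.set_printoptions(precision=4,suppress=True)
st=r.state();print(st["position"],st["ft_force"])
w=cams.get_image("wrist");s=cams.get_image("side");pickle.dump((w,st,s),open('h2.pkl','wb'))
c=np.zeros((400,800,3),np.uint8);c[:,:400]=cv2.resize(s["pixels"][130:290,250:410],(400,400),interpolation=3);c[:,400:]=w["pixels"][30:430,160:560]
cv2.imwrite('pics/h2.png',c[:,:,::-1])
print(delta(st,[.4945,-.254,.18],-72))
E
```

```text
[0.5784 0.1911 0.3508] [0.107  0.8087 0.2785]
(array([-0.4172, -0.1778,  0.1693]), 'turn', np.float64(84.25))
```

View pics/h2.png

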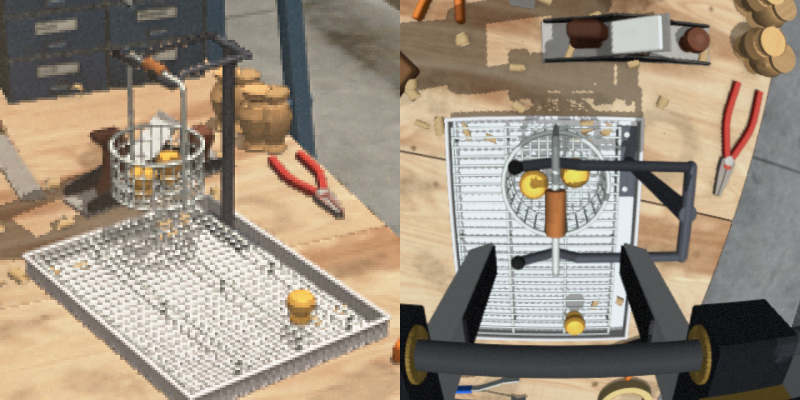

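The basket hangs level on both prongs with both knobs inside; the grip is at about (555,213) in the right panel, midway between the prongs. The single knob is undisturbed. Now to the tongs.

>>> step_arm(deltas=[-0.04,-0.015,0,6,1,-0.08,-0.033,0,13,1,-0.12,-0.05,0,20,1,-0.16,-0.067,0,27,1,-0.2,-0.085,0,34,1,-0.24,-0.1,0,41,1,-0.28,-0.118,0.02,48,1,-0.32,-0.135,0.05,55,1,-0.36,-0.153,0.08,62,1,-0.4,-0.17,0.1,69,1,-0.417,-0.178,0.11,76,1,-0.417,-0.178,0.11,83,1,-0.417,-0.178,0.11,84,1,-0.417,-0.178,0.11,84,1,-0.417,-0.178,0.11,84,1,-0.417,-0.178,0.11,84,1])

```text
t: 10.02
position: [0.4924, -0.2532, 0.2365]
tcp_rot: [[0.949, 0.316, 0.001], [0.316, -0.949, -0.0], [0.001, 0.0, -1.0]]
ft_force: [0.1, 0.5, 0.9]
finger_gap: 0.0939
```

```bash
python3 - <<'E'
from h import *
from station import r,cams
np.set_printoptions(precision=4,suppress=True)
st=r.state();print(st["position"],st["tcp_rot"][:,1] if hasattr(st["tcp_rot"],'shape') else st["tcp_rot"])
w=cams.get_image("wrist");pickle.dump((w,st),open('g1.pkl','wb'))
cv2.imwrite('pics/g1.png',w["pixels"][:,:,::-1])
h=cv2.cvtColor(w["pixels"],cv2.COLOR_RGB2HSV);m=cv2.inRange(h,(100,110,50),(130,255,255))
n,l,stt,c=cv2.connectedComponentsWithStats(m)
C=[]
for i in range(1,n):
    if stt[i,4]>150:
        ys,xs=np.nonzero(l==i);Q=np.array([wplane(w,st,x,y,.037)[:2] for x,y in zip(xs,ys)]);v=np.linalg.svd(Q-Q.mean(0),full_matrices=False)[2][0]
        print(stt[i],c[i],Q.mean(0),np.degrees(np.arctan2(v[1],v[0]))%180,np.ptp((Q-Q.mean(0))@v));C.append(Q.mean(0))
for b in blobs(w,(18,130,60),(32,255,255),(0,0,640,480),60):print(b,wplane(w,st,*b[0],.055))
E
```

```text
[ 0.4924 -0.2532  0.2365] [ 0.316  -0.9488  0.0003]
[295 181  10  62 439] [299.4647 211.8975] [ 0.4898 -0.2358] 20.515713661171134 0.06177207399917821
[332 182  10  62 439] [336.3349 212.2392] [ 0.5009 -0.2704] 15.489910037531843 0.061809240218370066
([157.5, 6.1], [141, 0, 33, 16, 411]) [ 0.6479 -0.0386  0.055 ]
([122.8, 377.9], [112, 350, 28, 57, 719]) [ 0.2197 -0.0826  0.055 ]
([512.3, 377.9], [496, 350, 28, 57, 772]) [ 0.3768 -0.5541  0.055 ]
([393.6, 368.8], [385, 361, 19, 13, 154]) [ 0.3557 -0.39    0.055 ]
([404.5, 411.9], [394, 405, 20, 17, 246]) [ 0.2961 -0.4325  0.055 ]
([446.4, 437.3], [291, 405, 294, 51, 3348]) [ 0.2628 -0.5143  0.055 ]
```

View pics/g1.png

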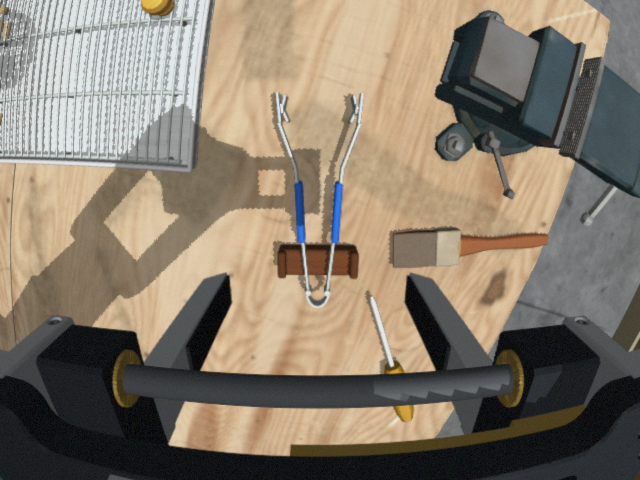

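The tongs are at picture centre column 318, with sleeves at (299,212) and (336,212). They lie symmetric to the tool: yaw 18.0°, grip at (0.495, -0.253). Descending and squeezing to 38 mm.

>>> step_arm(deltas=[0.003,0.001,0.04,0.4,1,0.003,0.001,0.08,0.4,1,0.003,0.001,0.12,0.4,1,0.003,0.001,0.15,0.4,1,0.003,0.001,0.175,0.4,1,0.003,0.001,0.19,0.4,1,0.003,0.001,0.199,0.4,1,0.003,0.001,0.202,0.4,1,0.003,0.001,0.202,0.4,0.8,0.003,0.001,0.202,0.4,0.6,0.003,0.001,0.202,0.4,0.5,0.003,0.001,0.202,0.4,0.4,0.003,0.001,0.202,0.4,0.4,0.003,0.001,0.202,0.4,0.4,0.003,0.001,0.202,0.4,0.4,0.003,0.001,0.202,0.4,0.4,0.003,0.001,0.202,0.4,0.4,0.003,0.001,0.202,0.4,0.4], grip_force=40)

```text
t: 11.57
position: [0.4953, -0.2543, 0.0342]
tcp_rot: [[0.952, 0.306, 0.0], [0.306, -0.952, 0.0], [0.0, 0.0, -1.0]]
ft_force: [-1.0, 0.8, 1.2]
finger_gap: 0.0382
```

>>> step_arm(deltas=[0,0,-0.005,0,0.4,0,0,-0.015,0,0.4,0,0,-0.03,0,0.4,0,0,-0.05,0,0.4,0,0,-0.07,0,0.4,0.003,-0.005,-0.09,0,0.4,0.01,-0.015,-0.11,0,0.4,0.02,-0.03,-0.122,0,0.4,0.034,-0.048,-0.125,0,0.4,0.048,-0.068,-0.125,0,0.4,0.062,-0.088,-0.125,0,0.4,0.076,-0.108,-0.125,0,0.4,0.09,-0.128,-0.125,0,0.4,0.102,-0.146,-0.125,0,0.4,0.11,-0.158,-0.125,0,0.4,0.114,-0.163,-0.125,0,0.4,0.114,-0.163,-0.125,0,0.4,0.114,-0.163,-0.125,0,0.4])

```text
t: 13.07
position: [0.5536, -0.0647, 0.1593]
tcp_rot: [[0.952, 0.307, 0.0], [0.307, -0.952, -0.001], [-0.0, 0.001, -1.0]]
ft_force: [-0.1, -0.5, -1.9]
finger_gap: 0.038
```

```bash
python3 - <<'E'
from h import *
from station import r,cams
np.set_printoptions(precision=4,suppress=True)
st=r.state();print(st["position"],st["ft_force"],st["finger_gap"])
w=cams.get_image("wrist");s=cams.get_image("side");t=cams.get_image("top");pickle.dump((w,st,s,t),open('k1.pkl','wb'))
c=np.zeros((500,800,3),np.uint8);c[:400,:400]=cv2.resize(s["pixels"][150:310,260:420],(400,400),interpolation=3);c[:,400:]=cv2.resize(w["pixels"][0:250,220:420],(400,500))
cv2.imwrite('pics/k1.png',c[:,:,::-1])
for b in blobs(w,(18,110,60),(34,255,255),(200,0,440,260),60):print(b,wplane(w,st,*b[0],.055))
print(blobs(s,(18,130,90),(32,255,255),(340,220,410,280)))
E
```

```text
[ 0.5536 -0.0647  0.1593] [-0.0858 -0.4872 -1.8759] 0.037967593951837054
([316.3, 96.3], [295, 75, 44, 44, 1485]) [ 0.6549 -0.0318  0.055 ]
[([369.7, 249.1], [365, 246, 10, 9, 43]), ([367.4, 253.4], [366, 253, 4, 2, 5])]
```

View pics/k1.png

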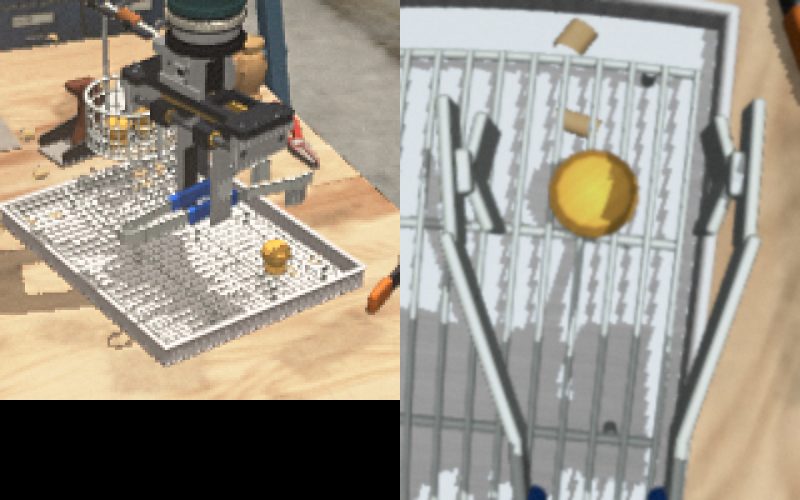

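The tongs hang level in the fingers in the left panel. In the right panel the V plates are at (470,170) and (735,175), on both sides of the knob at (593,193).

```bash
python3 - <<'E'
from h import *
np.set_printoptions(precision=4,suppress=True)
w,st,s,t=pickle.load(open('k1.pkl','rb'));f=lambda x,y:(220+(x-400)/2,y/2)
a,b=wplane(w,st,*f(472,168),.151),wplane(w,st,*f(733,172),.151);R=np.array(st["tcp_rot"]);print(a,b,np.linalg.norm(a-b))
for q in(a,b,(a+b)/2,[.6549,-.0318,.05]):print(R.T@(np.array(q)-st["position"]))
E
```

```text
[ 0.6441 -0.0076  0.151 ] [ 0.6611 -0.0628  0.151 ] 0.057756241150036275
[ 0.1037 -0.0266  0.0082]
[0.103  0.0311 0.0083]
[0.1034 0.0022 0.0082]
[ 0.1066 -0.0004  0.1092]
```

>>> step_arm(deltas=[0.002,-0.0015,0,0,0.4,0.002,-0.0015,0.015,0,0.4,0.002,-0.0015,0.03,0,0.4,0.002,-0.0015,0.045,0,0.4,0.002,-0.0015,0.06,0,0.4,0.002,-0.0015,0.072,0,0.4,0.002,-0.0015,0.081,0,0.4,0.002,-0.0015,0.085,0,0.4,0.002,-0.0015,0.085,0,0.4,0.002,-0.0015,0.085,0,0.4])

```text
t: 14.05
position: [0.5554, -0.0624, 0.0744]
tcp_rot: [[0.952, 0.306, 0.001], [0.306, -0.952, -0.0], [0.001, 0.0, -1.0]]
ft_force: [0.5, 0.5, -0.8]
finger_gap: 0.0378
```

```bash
python3 - <<'E'
from h import *
from station import r,cams
np.set_printoptions(precision=4,suppress=True)
st=r.state();print(st["position"],st["ft_force"],st["finger_gap"])
w=cams.get_image("wrist");s=cams.get_image("side");pickle.dump((w,st,s),open('k2.pkl','wb'))
c=np.zeros((500,800,3),np.uint8);c[:400,:400]=cv2.resize(s["pixels"][190:290,310:410],(400,400),interpolation=3);c[:,400:]=cv2.resize(w["pixels"][0:250,220:420],(400,500))
cv2.imwrite('pics/k2.png',c[:,:,::-1])
E
```

```text
[ 0.5554 -0.0624  0.0744] [ 0.455   0.5415 -0.8411] 0.03779620159141468
```

View pics/k2.png

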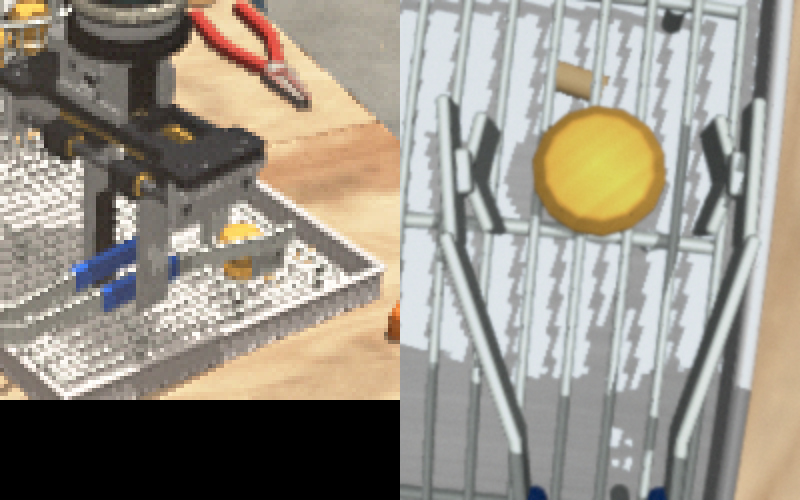

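The knob at (600,170) sits between the plates at (475,170) and (730,172), centred lengthwise and sideways. Its head is at jaw height in the side view. Closing.

>>> step_arm(deltas=[0,0,0,0,0.36,0,0,0,0,0.33,0,0,0,0,0.3,0,0,0,0,0.25,0,0,0,0,0.2,0,0,0,0,0.2,0,0,0,0,0.2,0,0,0,0,0.2,0,0,0,0,0.2,0,0,0,0,0.2,0,0,0,0,0.2,0,0,0,0,0.2,0,0,0,0,0.2,0,0,0,0,0.2], grip_force=50)

```text
t: 15.32
position: [0.5551, -0.0623, 0.074]
tcp_rot: [[0.952, 0.306, 0.0], [0.306, -0.952, -0.0], [0.0, 0.0, -1.0]]
ft_force: [0.3, 0.1, -0.5]
finger_gap: 0.0271
```

>>> step_arm(deltas=[0,0,-0.004,0,0.2,0,0,-0.01,0,0.2,0,0,-0.02,0,0.2,0,0,-0.032,0,0.2,0,0,-0.044,0,0.2,0,0,-0.056,0,0.2,0,0,-0.068,0,0.2,0,0,-0.08,0,0.2,0,0,-0.09,0,0.2,0,0,-0.098,0,0.2,0,0,-0.102,0,0.2,0,0,-0.103,0,0.2,0,0,-0.103,0,0.2,0,0,-0.103,0,0.2,0,0,-0.103,0,0.2,0,0,-0.103,0,0.2])

```text
t: 16.65
position: [0.5547, -0.0622, 0.1761]
tcp_rot: [[0.952, 0.306, -0.002], [0.306, -0.952, 0.0], [-0.001, -0.001, -1.0]]
ft_force: [0.1, -0.3, -2.7]
finger_gap: 0.0267
```

```bash
python3 - <<'E'
from h import *
from station import r,cams
np.set_printoptions(precision=4,suppress=True)
st=r.state();print(st["t"],st["position"],st["ft_force"],st["finger_gap"])
w=cams.get_image("wrist");s=cams.get_image("side")
c=np.zeros((500,800,3),np.uint8);c[:400,:400]=cv2.resize(s["pixels"][140:280,270:410],(400,400),interpolation=3);c[:,400:]=cv2.resize(w["pixels"][0:250,220:420],(400,500))
cv2.imwrite('pics/k3.png',c[:,:,::-1])
for b in blobs(w,(18,110,60),(34,255,255),(200,0,440,260),60):print(b,wplane(w,st,*b[0],.16))
print(blobs(s,(18,130,90),(32,255,255),(300,140,410,280)))
E
```

```text
16.65 [ 0.5547 -0.0622  0.1761] [ 0.134  -0.3463 -2.7411] 0.026720092540658564
([319.7, 85.7], [287, 54, 66, 64, 3246]) [ 0.6535 -0.032   0.16  ]
[([333.1, 184.9], [327, 182, 14, 7, 16]), ([353.9, 185.2], [351, 184, 7, 4, 17]), ([328.3, 190.3], [328, 188, 2, 5, 6]), ([317.2, 192.0], [314, 191, 8, 4, 20]), ([343.8, 196.9], [342, 194, 5, 7, 10]), ([307.1, 198.2], [304, 197, 7, 4, 19]), ([368.6, 220.1], [367, 219, 4, 3, 7]), ([368.8, 223.7], [367, 223, 4, 3, 6])]
```

View pics/k3.png

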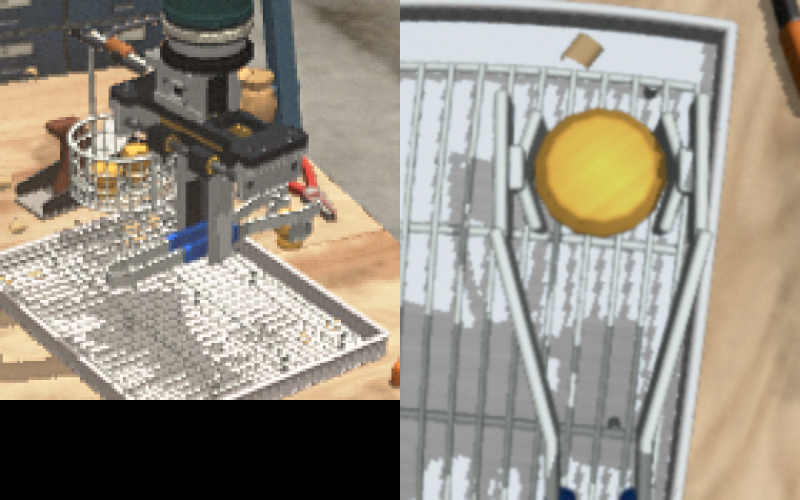

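The knob is held upright and centred in the closed jaws at (600,172), head at about 0.152 m, off the grid. The basket hangs with its knobs in it. Handing in.

```bash
python3 -c "
from station import r,workorder
print(workorder.close_job()); s=r.state();print(s['t'],s['position'],s['ft_force'],s['finger_gap'])"
```

```text
the job is handed in; nothing more can be done
None
the job is handed in; nothing more can be done
```

The basket is hanging on the twin hook with both knobs in it, and the single knob is held up in the closed tongs. I handed the job in at about 17 s of the 58 s allowed; it reported no verdict.

- **Basket:** I carried it by its wooden grip over the prong tips and lowered it until the wrist force showed it was seated. After I let go, the wrist force was near zero. A picture then showed it level on both prongs with both knobs inside. Later it was only partly visible, but still hanging there.
- **Tongs and knob:** I took the tongs by both blue sleeves at 38 mm and lowered the jaws round the knob's head. I then closed them with 50 N of grip to about 27 mm over the sleeves; the expected value was 28 mm. After that I lifted the knob about 10 cm.
- **Last checks:** The head was at about 0.152 m by the tool's height, against the 0.115 m needed. It was upright and centred in the jaws, and the wrist force of 2.7 N down showed the load was being carried.

Two measurements disagreed by a few millimetres, and I split the difference both times. The hook position differed by about 5 mm sideways between two views, and the jaw centre by about 2 mm from the given geometry. Neither affected the result. In the pictures the gripper stayed clear of the knobs. I steered nowhere near the bystander tools, but took no last picture to confirm they had not moved.

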